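# Espresso cups onto their matching saucers

### The job

Get the coffee set ready: stand each of the four coloured espresso cups upright in the middle of the saucer of its own colour, set down gently rather than dropped. Leave the saucers, the white flower mug and the egg timer where they are.

Things in the scene. Friction and masses are not known exactly. Their poses are not given: they have to be found in the camera images.
- red_cup: red handleless espresso cup, straight round wall 56 mm outside diameter from 16 mm up to the rim, 65 mm tall, wall 4 mm, foot 44 mm across, 0.1 to 0.2 kg, open at the top, pale floor inside; stands upright at the start. Origin: centre of its underside; z up through the mouth.
- yellow_cup: yellow handleless espresso cup, straight round wall 56 mm outside diameter from 16 mm up to the rim, 65 mm tall, wall 4 mm, foot 44 mm across, 0.1 to 0.2 kg, open at the top, pale floor inside; stands upright at the start. Origin: centre of its underside; z up through the mouth.
- blue_cup: blue handleless espresso cup, straight round wall 56 mm outside diameter from 16 mm up to the rim, 65 mm tall, wall 4 mm, foot 44 mm across, 0.1 to 0.2 kg, open at the top, pale floor inside; stands upright at the start. Origin: centre of its underside; z up through the mouth.
- green_cup: green handleless espresso cup, straight round wall 56 mm outside diameter from 16 mm up to the rim, 65 mm tall, wall 4 mm, foot 44 mm across, 0.1 to 0.2 kg, open at the top, pale floor inside; stands upright at the start. Origin: centre of its underside; z up through the mouth.
- red_saucer: red round saucer, 100 mm diameter, rim 13 mm high, loose (about 0.3 kg), lies right way up on the worktop. Flat floor 5 mm above its underside, about 72 mm across, where the cup stands. Origin: centre of its underside; z up.
- yellow_saucer: yellow round saucer, 100 mm diameter, rim 13 mm high, loose (about 0.3 kg), lies right way up on the worktop. Flat floor 5 mm above its underside, about 72 mm across, where the cup stands. Origin: centre of its underside; z up.
- blue_saucer: blue round saucer, 100 mm diameter, rim 13 mm high, loose (about 0.3 kg), lies right way up on the worktop. Flat floor 5 mm above its underside, about 72 mm across, where the cup stands. Origin: centre of its underside; z up.
- green_saucer: green round saucer, 100 mm diameter, rim 13 mm high, loose (about 0.3 kg), lies right way up on the worktop. Flat floor 5 mm above its underside, about 72 mm across, where the cup stands. Origin: centre of its underside; z up.
- flower_mug: bystander: small white mug with a flower pattern and a handle, 62x88x50 mm, loose. Origin: centre of the underside of its 62x88 outline; the handle points to -y of its own frame and ends 44 mm from the origin, the bowl of the mug is centred 14 mm to +y.
- egg_timer: bystander: teal wind-up egg timer, 63 mm round, 58 mm tall, loose. Origin: centre of its underside.

How it is judged:
By the outcome, as a careful person would: the job done as asked, in the order asked, and still so for the second after the job is handed in, with the robot touching nothing.
It also fails if it takes over 109 s, if anything falls off the work surface, if the arm or the gripper's body presses on something with over 40 N, if the wrist force passes 120 N, or if a joint passes its speed limit or range.

### The arm

A 7-joint arm with a two-finger parallel gripper is mounted at the origin on a cart in front of the work surface, level with it; the furniture and walls round the work are solid. World frame = base frame: x ahead of the robot, y to its left, z up, the work surface at z = 0. Lengths are in m, angles in degrees, forces in N, time in s.
With the tool pointing down it reaches from about 0.35 to 0.9 m from the base axis. Payload 19.9 kg.
Tool frame: the origin (TCP) lies on the mounting face of the last link; the fingertips stand 199 mm ahead of it and the grasp point (between the pads) lies 180 mm ahead of it (manip.grip_depth is the distance from the TCP to the grasp point, in m); z points along the fingers, y is the line along which they close (so a half turn about z gives the same grasp; the last joint's range is limited). The gripper opens to 94 mm and grips with 3 to 60 N. Pads are 16 mm wide; open, the fingers measure 119 mm over their backs; the gripper's body (75 mm by 177 mm) begins 78 mm behind the grasp point.
Start: joints at [-68.039, 23.915, -0.59, 92.452, 0.269, 63.638, -3.037], TCP at [0.258, 0.569, 0.405] pointing down, gripper open.
Joint ranges: [-161.28, 161.28], [-22.2, 115.67], [-73.04, 71.86], [3.21, 147.25], [-68.34, 248.33], [10.77, 114.83], [-161.83, 161.83]. Speed limits (degrees/s): [108.29, 108.29, 136.94, 136.94, 172.46, 172.46, 172.46].

### API

Orientations are given as [roll, pitch, yaw] about the fixed x, y, z axes, in that order (R = Rz(yaw) Ry(pitch) Rx(roll)).
In Python, from station import manip gives the robot as it stands.
- The arm moves only by the tool step_arm, never from a script. Its argument "plan" is a list of rows, each a list of 3 entries, a list of its own where there are three numbers: the gripper's target within -1 to 1 (fully open at 1, half-way at 0, shut at -1), then the shift along the world's x, y, z in mm, then the turn, a rotation vector about the world's x, y, z in degrees. In form: [[gripper, [x, y, z], [wx, wy, wz]], ...]. A call has 1 to 8 rows; each row is the pose to reach, as a shift and turn from the pose commanded when the call began; what a row does not reach only later rows make up. A row lasts 1/10 s, in which the tool goes at most 50 mm and 8.59 degrees, less where a joint would pass 70% of its speed; a pose out of reach is approached as far as the arm can. A call with a gripper value outside its range is refused whole. The fingers move at their own pace and stop on an object; "grip_force" is the grip in N (left out, the last holds). Time passes only in rows, so rows that repeat a pose let the fingers close. It gives the time, the measured TCP pose, the force, the opening and the grip force at its end, in the units of the state.
- manip.get_obs(): the state, without advancing time (a new reading comes with each control period).
- manip.camera(name): name is "scene" or "side" or "wrist"; returns a dict with "color" (384x512x3 uint8, red, green, blue), "fov_y" (degrees; the focal length in pixels is half the picture's height over the tangent of half this angle, whatever the lens; pixels are square), "cx", "cy" (the principal point, pixels), "T" (4x4, takes a point from camera to world coordinates); the wrist camera has in their place "T_tool_cam" (4x4, takes a point from camera to tool coordinates, whose origin is the TCP and whose axes are the flange's). Camera axes: x right, y down, z forward; pixel columns grow to the right and rows downward; lengths in m; the calibration is good to about 2 mm. A picture is of the moment at which its call begins: read the wrist's pose just before it. There is no depth.
- manip.job_done(): hands the job in; it is judged then, once.
The state is a dict: "t": time; "joint_positions": joint angles; "joint_velocities": joint speeds; "joint_torque": joint torques, N m; "position": TCP position; "tool_rot": TCP orientation; "ft_force": force on the tool from outside, world axes, zero at the start; "ft_torque": the same for the moment, N m; "finger_gap": finger opening in m; "finger_force": force on a finger pad.
Only numpy, scipy, OpenCV 4.12 (cv2) and the standard library are available. Lean on these libraries where they do the work, as an engineer would, in place of code of your own. Each camera call takes 0.05 s, during which the arm holds its last target. There are 200 camera calls.

## Working session

There is one attempt and no reset: what is moved stays moved. The work goes in short steps, Python scripts to look and compute and a tool call to move; the robot and the scene stay as the last step left them, time stands still between calls to the robot, and variables do not carry over. Pictures are saved under pics/ and viewed, at most 14 in all, crops included, and the job is handed in when it is done.

Besides the shell and the picture viewer there is one more tool, called after ">>>" as name([rows], argument=value, ...), one row to a line, values as JSON. step_arm: Moves the arm, as the interface text tells. Its arguments: {"type":"object","properties":{"plan":{"type":"array"},"grip_force":{"type":"number"}},"required":["plan"]}

```bash
mkdir -p pics; ls; cat > h.py <<'E'
import numpy as np,cv2
from scipy.spatial.transform import Rotation as R
from station import manip
def cam(n):
    o=manip.get_obs(); c=manip.camera(n)
    if n=='wrist':
        T=np.eye(4);T[:3,:3]=R.from_euler('xyz',o['tool_rot'],degrees=True).as_matrix();T[:3,3]=o['position'];c['T']=T@c['T_tool_cam']
    return c
def ray(c,u,v,z):
    f=192/np.tan(np.radians(c['fov_y']/2));d=c['T'][:3,:3]@np.array([(u-c['cx'])/f,(v-c['cy'])/f,1]);p=c['T'][:3,3]
    return (p+d*(z-p[2])/d[2])
def save(c,f,s=1.5):
    cv2.imwrite('pics/'+f,cv2.resize(c['color'][:,:,::-1],None,fx=s,fy=s,interpolation=cv2.INTER_CUBIC))
E
python3 - <<'E'
from h import *
import pickle
o=manip.get_obs();print(o, manip.grip_depth)
for n in('scene','side','wrist'):
    c=cam(n);save(c,n+'0.png');pickle.dump(c,open(n+'0.pkl','wb'));print(n,c['fov_y'],c['cx'],c['cy'],c['T'].round(3).tolist())
E
```

```text
pics
{'t': 0.0, 'joint_positions': array([-68.03902352,  23.94741717,  -0.59042268,  92.48428108,
         0.27098446,  63.63947197,  -3.0394995 ]), 'joint_velocities': array([ 0.0093158 ,  0.02033536,  0.03334538, -0.02953403, -0.01374799,
        0.04031079, -0.04168179]), 'joint_torque': array([ 1.18532007e-03, -8.51234007e+01,  6.39216788e-01, -4.25983536e+01,
       -4.88199200e-02,  1.86945201e-02,  1.13378999e-04]), 'position': array([0.25752443, 0.5693329 , 0.40404104]), 'tool_rot': array([-1.79930465e+02,  6.70859224e-03,  1.55659746e+02]), 'ft_force': array([ 0.31019245,  0.31832649, -0.16626908]), 'ft_torque': array([-0.02988426, -0.00865684, -0.0328612 ]), 'finger_force': 0.0, 'finger_gap': 0.09430291717627344} 0.1804
scene 42.78067454829593 261.38288044129155 191.62394796787092 [[0.639, -0.387, 0.665, -0.463], [-0.769, -0.304, 0.562, -0.825], [-0.016, -0.87, -0.492, 0.716], [0.0, 0.0, 0.0, 1.0]]
side 50.400880713683655 259.06943159477237 187.26199296714054 [[-0.022, -0.39, 0.92, -0.709], [-1.0, -0.007, -0.027, -0.035], [0.017, -0.921, -0.39, 0.519], [0.0, 0.0, 0.0, 1.0]]
wrist 70.92462306283022 250.36151583410233 194.6833302221412 [[0.412, 0.878, 0.244, 0.187], [0.911, -0.396, -0.113, 0.602], [-0.002, 0.269, -0.963, 0.384], [0.0, 0.0, 0.0, 1.0]]
```

View pics/scene0.png

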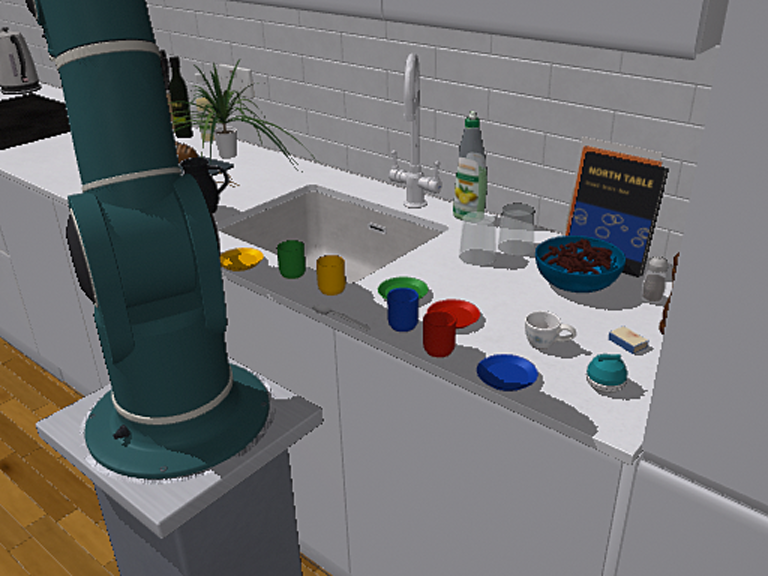

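View pics/side0.png

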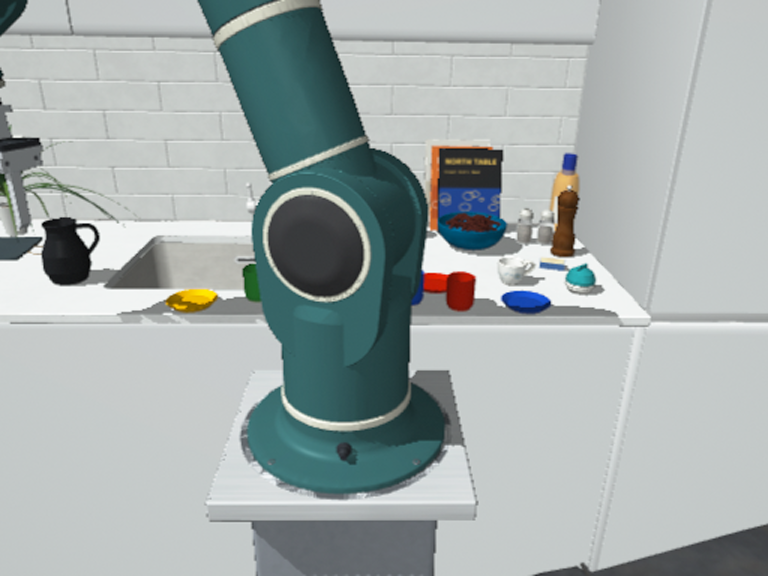

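The scene view at 1.5x scale shows four upright cups with rim centres near green (291,244), yellow (330,259), blue (403,293) and red (439,317). Saucers are at yellow (242,258), green (404,289), red (453,313) and blue (507,371). The side view agrees; the mug is at (543,328) and the timer at (607,370), both in the scene view.

```bash
python3 - <<'E'
from h import *
import pickle
c=pickle.load(open('scene0.pkl','rb'))
for n,u,v,z in [('gcup',291,244,.065),('ycup',330,259,.065),('bcup',403,293,.065),('rcup',439,317,.065),('ysau',242,258,.013),('gsau',404,289,.013),('rsau',453,313,.013),('bsau',507,371,.013),('mug',541,318,.05),('timer',607,385,0),('faucet',415,200,0),('sinkR',445,225,0),('sinkL',220,230,0),('sinknear',340,285,0)]:
    print(n,ray(c,u/1.5,v/1.5,z).round(3))
E
```

```text
gcup [0.428 0.194 0.065]
ycup [0.429 0.085 0.065]
bcup [ 0.413 -0.109  0.065]
rcup [ 0.388 -0.207  0.065]
ysau [0.389 0.308 0.013]
gsau [ 0.497 -0.044  0.013]
rsau [ 0.483 -0.17   0.013]
bsau [ 0.391 -0.342  0.013]
mug [ 0.512 -0.331  0.05 ]
timer [ 0.473 -0.478  0.   ]
faucet [0.882 0.233 0.   ]
sinkR [0.807 0.085 0.   ]
sinkL [0.466 0.48  0.   ]
sinknear [0.448 0.082 0.   ]
```

View pics/wrist0.png

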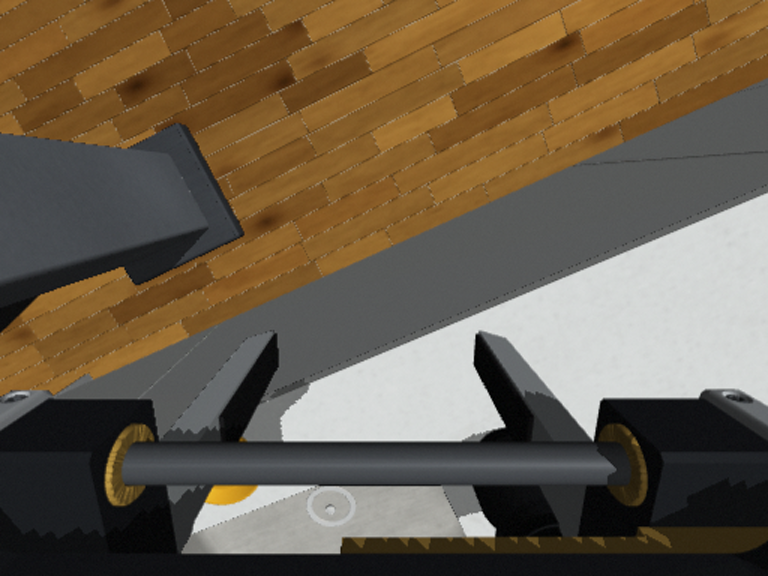

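The first wrist picture shows the floor, the counter edge and a bit of the yellow saucer at (230,480). I'm moving over the cups for a closer look.

>>> step_arm([
  [1,[142,-500,40],[0,0,-65.7]],
  [1,[142,-500,40],[0,0,-65.7]],
  [1,[142,-500,40],[0,0,-65.7]],
  [1,[142,-500,40],[0,0,-65.7]],
  [1,[142,-500,40],[0,0,-65.7]],
  [1,[142,-500,40],[0,0,-65.7]],
  [1,[142,-500,40],[0,0,-65.7]],
  [1,[142,-500,40],[0,0,-65.7]],
], grip_force=15)

```text
t: 0.95
position: [0.3665, 0.1838, 0.4355]
tool_rot: [-180.0, -0.0, 89.6]
ft_force: [1.3, -0.0, -0.8]
finger_gap: 0.0937
finger_force: 0.0
```

>>> step_arm([
  [1,[34,-40,5],[0,0,0.4]],
  [1,[34,-80,5],[0,0,0.4]],
  [1,[34,-119,5],[0,0,0.4]],
  [1,[34,-119,5],[0,0,0.4]],
  [1,[34,-119,5],[0,0,0.4]],
])

```text
t: 1.45
position: [0.4004, 0.0664, 0.4404]
tool_rot: [180.0, -0.0, 90.3]
ft_force: [0.2, 1.2, 0.8]
finger_gap: 0.0941
finger_force: 0.0
```

```bash
python3 - <<'E'
from h import *
import pickle
c=cam('wrist');save(c,'w1.png');pickle.dump(c,open('w1.pkl','wb'));o=manip.get_obs();print(o['t'],o['position'],o['tool_rot'])
E
```

```text
1.5 [0.40046293 0.06718464 0.44033124] [-1.79997275e+02 -1.06681001e-02  9.03663247e+01]
```

View pics/w1.png

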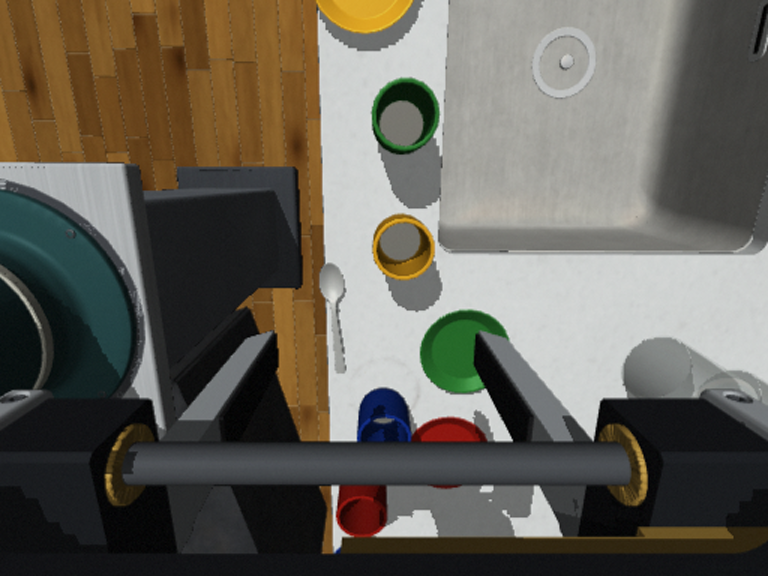

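>>> step_arm([
  [1,[0,-50,0],[0,0,0]],
  [1,[0,-100,0],[0,0,0]],
  [1,[0,-150,0],[0,0,0]],
  [1,[0,-200,0],[0,0,0]],
  [1,[0,-240,0],[0,0,0]],
  [1,[0,-240,0],[0,0,0]],
  [1,[0,-240,0],[0,0,0]],
])

```text
t: 2.2
position: [0.401, -0.1726, 0.4401]
tool_rot: [-180.0, 0.0, 90.4]
ft_force: [0.0, 1.1, -0.1]
finger_gap: 0.0939
finger_force: 0.0
```

```bash
python3 - <<'E'
from h import *
import pickle
c=cam('wrist');save(c,'w2.png');pickle.dump(c,open('w2.pkl','wb'));o=manip.get_obs();print(o['t'],o['position'],o['tool_rot'])
E
```

```text
2.25 [ 0.40104509 -0.17195859  0.44009891] [-1.79955727e+02  9.14753543e-03  9.04525127e+01]
```

View pics/w2.png

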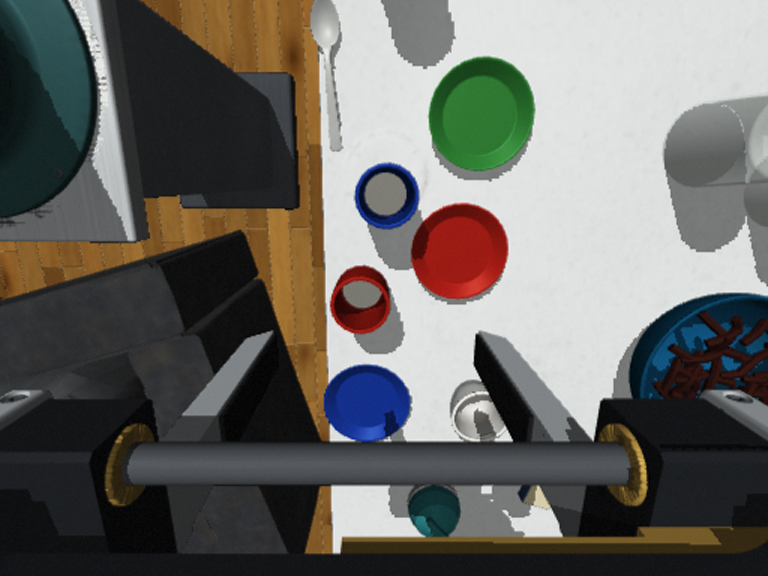

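w1 shows the green cup (405,115), yellow cup (403,246), green saucer (464,350) and part of the yellow saucer. w2 shows the blue cup (387,195), red cup (361,300), green saucer (482,113), red saucer (460,251), blue saucer (367,402), mug (480,413) and timer (434,510). I'll refine these by matching colour-mask hulls to projected models.

```bash
cat >> h.py <<'E'
from scipy.optimize import least_squares
HUE={'red':[(0,8),(172,180)],'yellow':[(18,32)],'blue':[(108,125)],'green':[(50,75)]}
A=np.linspace(0,2*np.pi,72,endpoint=False)
def mom(h):
    m=cv2.moments(h.astype(np.float32));return np.array([m['m10'],m['m01']])/m['m00'],m['m00']
def fit(c,col,kind,u,v,z0=0.,win=45):
    hsv=cv2.cvtColor(c['color'],cv2.COLOR_RGB2HSV);h,s,val=cv2.split(hsv)
    m=np.zeros(h.shape,np.uint8)
    for a,b in HUE[col]: m|=((h>=a)&(h<=b)&(s>140)&(val>40)).astype(np.uint8)
    w=np.zeros_like(m);cv2.circle(w,(int(u),int(v)),win,1,-1);m&=w
    n,l,st,_=cv2.connectedComponentsWithStats(m);k=1+np.argmax(st[1:,4])
    hull=cv2.convexHull(np.argwhere(l==k)[:,::-1].astype(np.float32)).reshape(-1,2)
    t,at=mom(hull)
    rz=[(.028,.065),(.028,.016),(.022,0)] if kind=='cup' else [(.05,.013),(.036,0)]
    f=192/np.tan(np.radians(c['fov_y']/2));Ti=np.linalg.inv(c['T'])
    def proj(p):
        P=np.concatenate([np.c_[p[0]+r*np.cos(A),p[1]+r*np.sin(A),np.full(72,z+z0)] for r,z in rz])
        q=P@Ti[:3,:3].T+Ti[:3,3];q=q[:,:2]/q[:,2:]*f+[c['cx'],c['cy']]
        return cv2.convexHull(q.astype(np.float32)).reshape(-1,2)
    r=least_squares(lambda p:mom(proj(p))[0]-t,ray(c,u,v,.03)[:2],diff_step=1e-3)
    return r.x, at/mom(proj(r.x))[1]
E
python3 - <<'E'
from h import *
import pickle
c1=pickle.load(open('w1.pkl','rb'));c2=pickle.load(open('w2.pkl','rb'))
for c,col,k,u,v in [(c1,'green','cup',405,115),(c1,'yellow','cup',403,246),(c2,'blue','cup',387,195),(c2,'red','cup',361,300),(c2,'green','s',482,113),(c2,'red','s',460,251),(c2,'blue','s',367,402)]:
    p,a=fit(c,col,k,u/1.5,v/1.5,win=45);print(col,k,p.round(4),round(a,3))
for u,v in [(480,413)]: print('mug',ray(c2,u/1.5,v/1.5,.05))
E
```

```text
green cup [0.4243 0.1957] 0.86
yellow cup [0.4254 0.0847] 0.926
blue cup [ 0.4099 -0.1088] 0.911
red cup [ 0.3865 -0.2069] 0.917
green s [ 0.4979 -0.0372] 0.915
red s [ 0.4854 -0.1658] 0.932
blue s [ 0.3912 -0.3399] 0.927
mug [ 0.5102984  -0.32732445  0.05      ]
```

>>> step_arm([
  [1,[9,45,0],[0,0,-0.4]],
  [1,[9,63,-40],[0,0,-0.4]],
  [1,[9,63,-85],[0,0,-0.4]],
  [1,[9,63,-130],[0,0,-0.4]],
  [1,[9,63,-150],[0,0,-0.4]],
  [1,[9,63,-150],[0,0,-0.4]],
  [1,[9,63,-150],[0,0,-0.4]],
])

```text
t: 2.95
position: [0.4099, -0.1095, 0.2909]
tool_rot: [-180.0, -0.0, 90.0]
ft_force: [0.1, 0.5, 0.7]
finger_gap: 0.0939
finger_force: 0.0
```

```bash
python3 - <<'E'
from h import *
c=cam('wrist');save(c,'w3.png');o=manip.get_obs();print(o['t'],o['position'],o['tool_rot'])
try: print(fit(c,'blue','cup',256,260,win=90))
except Exception as e: print(e)
E
```

```text
3.0 [ 0.41007343 -0.10964639  0.29139751] [ 1.79933411e+02 -1.71847282e-02  9.00315020e+01]
(array([ 0.40983857, -0.10820737]), 0.9322823000956992)
```

View pics/w3.png

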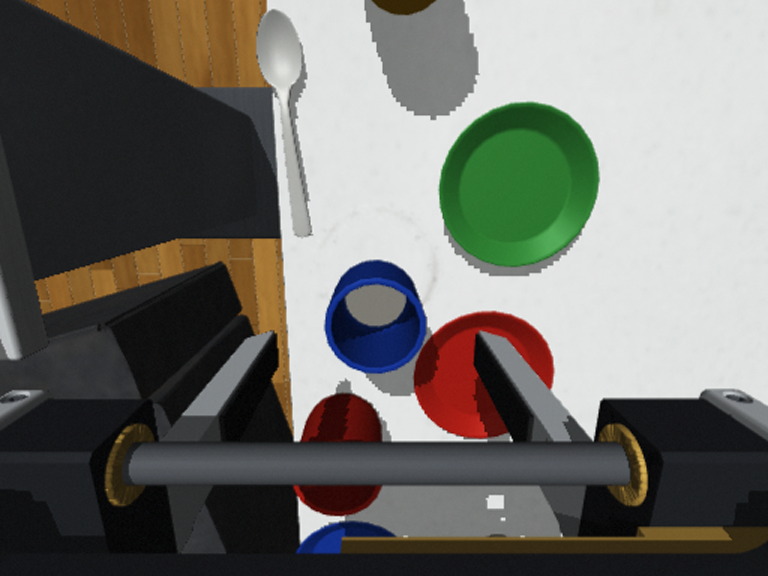

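Blue cup centred between the fingers at (376,318); the second fit agrees with the first to 1 mm. Descend and grip.

>>> step_arm([
  [1,[0,1,-35],[0,0,0]],
  [1,[0,1,-60],[0,0,0]],
  [1,[0,1,-66],[0,0,0]],
  [-0.6,[0,1,-66],[0,0,0]],
  [-0.6,[0,1,-66],[0,0,0]],
  [-0.6,[0,1,-66],[0,0,0]],
  [-0.6,[0,1,-66],[0,0,0]],
  [-0.6,[0,1,-66],[0,0,0]],
], grip_force=15)

```text
t: 3.8
position: [0.4097, -0.1091, 0.2248]
tool_rot: [180.0, -0.0, 90.0]
ft_force: [0.5, -0.2, 0.6]
finger_gap: 0.0579
finger_force: 0.0
```

>>> step_arm([
  [-0.6,[0,0,0],[0,0,0]],
  [-0.6,[0,0,0],[0,0,0]],
  [-0.6,[0,0,20],[0,0,0]],
  [-0.6,[0,0,50],[0,0,0]],
  [-0.6,[0,0,90],[0,0,0]],
  [-0.6,[0,0,100],[0,0,0]],
  [-0.6,[0,0,100],[0,0,0]],
])

```text
t: 4.5
position: [0.4098, -0.109, 0.3253]
tool_rot: [179.8, -0.1, 90.0]
ft_force: [-0.8, 0.4, -2.5]
finger_gap: 0.0559
finger_force: 15.0
```

>>> step_arm([
  [-0.6,[-4,-40,0],[0,0,0]],
  [-0.6,[-8,-85,0],[0,0,0]],
  [-0.6,[-12,-130,0],[0,0,0]],
  [-0.6,[-16,-175,0],[0,0,0]],
  [-0.6,[-19,-215,0],[0,0,0]],
  [-0.6,[-19,-231,0],[0,0,0]],
  [-0.6,[-19,-231,-30],[0,0,0]],
  [-0.6,[-19,-231,-60],[0,0,0]],
])

```text
t: 5.3
position: [0.3899, -0.3406, 0.2618]
tool_rot: [-179.9, -0.0, 89.9]
ft_force: [0.2, -0.1, -1.9]
finger_gap: 0.0554
finger_force: 15.0
```

>>> step_arm([
  [-0.6,[0,0,-15],[0,0,0]],
  [-0.6,[0,0,-23],[0,0,0]],
  [-0.6,[0,0,-29],[0,0,0]],
  [-0.6,[0,0,-31],[0,0,0]],
  [-0.6,[0,0,-32],[0,0,0]],
  [-0.6,[0,0,-32],[0,0,0]],
])

```text
t: 5.9
position: [0.3907, -0.3402, 0.2328]
tool_rot: [180.0, 0.0, 90.0]
ft_force: [-0.8, 0.4, -1.8]
finger_gap: 0.0554
finger_force: 15.0
```

>>> step_arm([
  [-0.6,[0,0,-1],[0,0,0]],
  [-0.6,[0,0,-2],[0,0,0]],
  [-0.6,[0,0,-2.5],[0,0,0]],
  [-0.6,[0,0,-2.5],[0,0,0]],
])

```text
t: 6.3
position: [0.3905, -0.3402, 0.2298]
tool_rot: [-180.0, 0.0, 90.0]
ft_force: [0.1, -0.2, -1.4]
finger_gap: 0.0558
finger_force: 15.0
```

>>> step_arm([
  [-0.6,[0,0,-0.7],[0,0,0]],
  [-0.6,[0,0,-1.2],[0,0,0]],
  [-0.6,[0,0,-1.2],[0,0,0]],
])

```text
t: 6.6
position: [0.3905, -0.3405, 0.2294]
tool_rot: [180.0, -0.0, 89.9]
ft_force: [-4.7, 4.4, 17.8]
finger_gap: 0.0559
finger_force: 15.0
```

>>> step_arm([
  [0.3,[0,0,0.5],[0,0,0]],
  [0.5,[0,0,0.5],[0,0,0]],
  [0.5,[0,0,0.5],[0,0,0]],
  [0.5,[0,0,0.5],[0,0,0]],
  [0.5,[0,0,30],[0,0,0]],
  [0.5,[0,0,70],[0,0,0]],
  [1,[0,20,110],[0,0,0]],
  [1,[0,60,130],[0,0,0]],
])

```text
t: 7.4
position: [0.3902, -0.2817, 0.3611]
tool_rot: [179.9, 0.1, 89.7]
ft_force: [-0.2, 1.4, 1.1]
finger_gap: 0.0834
finger_force: 0.0
```

>>> step_arm([
  [1,[-2,-15,40],[0,0,0]],
  [1,[-2,-55,80],[0,0,0]],
  [1,[-2,-60,100],[0,0,0]],
  [1,[-2,-60,100],[0,0,0]],
  [1,[-2,-60,100],[0,0,0]],
])

```text
t: 7.9
position: [0.3884, -0.3401, 0.4583]
tool_rot: [180.0, -0.0, 90.0]
ft_force: [-0.0, 0.8, -0.3]
finger_gap: 0.0939
finger_force: 0.0
```

```bash
python3 - <<'E'
from h import *
c=cam('wrist');save(c,'w4.png');o=manip.get_obs();print(o['t'],o['position'],o['tool_rot'])
E
```

```text
7.95 [ 0.38851937 -0.33968838  0.45780466] [-1.79955240e+02 -4.11925749e-02  8.99812540e+01]
```

View pics/w4.png

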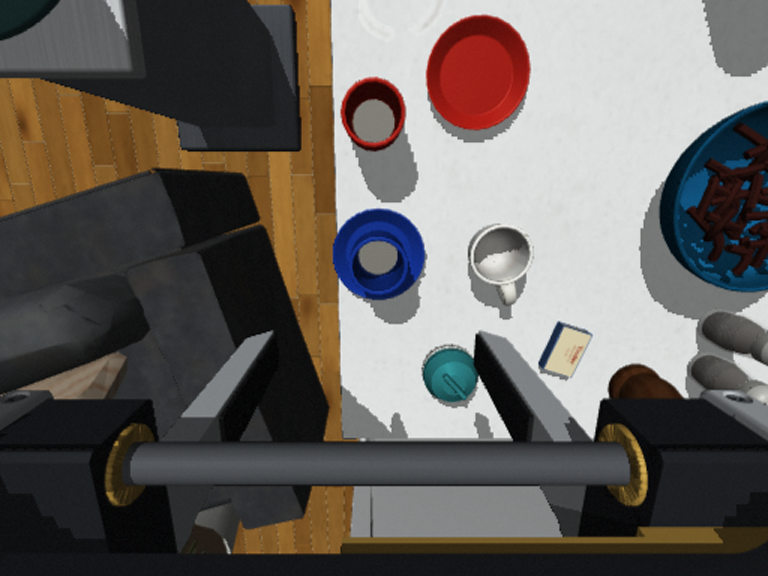

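Blue cup stands in its saucer: saucer (379,254), cup rim (379,262), and the offset is about what parallax gives. Red cup at (373,113), red saucer at (478,72).

```bash
python3 - <<'E'
from h import *
c=cam('wrist')
print(fit(c,'red','cup',373/1.5,113/1.5,win=32),fit(c,'red','s',478/1.5,72/1.5,win=45),fit(c,'blue','s',379/1.5,254/1.5))
E
```

```text
(array([ 0.38655578, -0.20676909]), 0.8969417261938615) (array([ 0.48561609, -0.16607739]), 0.9379046650225534) (array([ 0.3913169, -0.3397958]), 0.9304400666297257)
```

>>> step_arm([
  [1,[-2,45,0],[0,0,0]],
  [1,[-2,90,-20],[0,0,0]],
  [1,[-2,130,-60],[0,0,0]],
  [1,[-2,133,-105],[0,0,0]],
  [1,[-2,133,-150],[0,0,0]],
  [1,[-2,133,-190],[0,0,0]],
  [1,[-2,133,-220],[0,0,0]],
  [1,[-2,133,-233],[0,0,0]],
])

```text
t: 8.8
position: [0.3853, -0.2064, 0.2224]
tool_rot: [-179.7, -0.0, 90.0]
ft_force: [-0.0, 0.2, 0.3]
finger_gap: 0.094
finger_force: 0.0
```

>>> step_arm([
  [1,[0,0,0],[0,0,0]],
  [-0.6,[0,0,0],[0,0,0]],
  [-0.6,[0,0,0],[0,0,0]],
  [-0.6,[0,0,0],[0,0,0]],
  [-0.6,[0,0,0],[0,0,0]],
  [-0.6,[0,0,0],[0,0,0]],
  [-0.6,[0,0,0],[0,0,0]],
  [-0.6,[0,0,0],[0,0,0]],
])

```text
t: 9.6
position: [0.3867, -0.2072, 0.2259]
tool_rot: [180.0, -0.0, 90.0]
ft_force: [-1.3, 1.3, 7.9]
finger_gap: 0.0565
finger_force: 15.0
```

>>> step_arm([
  [-0.6,[0,0,20],[0,0,0]],
  [-0.6,[0,0,55],[0,0,0]],
  [-0.6,[0,0,85],[0,0,0]],
  [-0.6,[35,15,90],[0,0,0]],
  [-0.6,[75,31,90],[0,0,0]],
  [-0.6,[99,41,90],[0,0,0]],
  [-0.6,[99,41,65],[0,0,0]],
  [-0.6,[99,41,35],[0,0,0]],
])

```text
t: 10.4
position: [0.4864, -0.1657, 0.2603]
tool_rot: [179.9, 0.0, 90.0]
ft_force: [0.2, -0.7, -1.3]
finger_gap: 0.0567
finger_force: 15.0
```

>>> step_arm([
  [-0.6,[0,0,-15],[0,0,0]],
  [-0.6,[0,0,-23],[0,0,0]],
  [-0.6,[0,0,-27],[0,0,0]],
  [-0.6,[0,0,-28],[0,0,0]],
  [-0.6,[0,0,-28],[0,0,0]],
  [-0.6,[0,0,-28],[0,0,0]],
])

```text
t: 11.0
position: [0.4857, -0.1662, 0.2333]
tool_rot: [179.9, 0.0, 90.0]
ft_force: [-0.5, -0.5, -0.4]
finger_gap: 0.0562
finger_force: 15.0
```

>>> step_arm([
  [-0.6,[0,0,-1],[0,0,0]],
  [-0.6,[0,0,-1.6],[0,0,0]],
  [-0.6,[0,0,-2],[0,0,0]],
  [-0.6,[0,0,-2],[0,0,0]],
])

```text
t: 11.4
position: [0.4856, -0.1662, 0.2309]
tool_rot: [180.0, -0.0, 90.0]
ft_force: [-2.3, 2.0, 6.8]
finger_gap: 0.0566
finger_force: 15.0
```

>>> step_arm([
  [0.3,[0,0,0.5],[0,0,0]],
  [0.5,[0,0,0.5],[0,0,0]],
  [0.5,[0,0,0.5],[0,0,0]],
  [0.5,[0,0,0.5],[0,0,0]],
  [0.5,[0,0,30],[0,0,0]],
  [0.5,[0,0,75],[0,0,0]],
  [1,[-5,25,120],[0,0,0]],
  [1,[-15,70,160],[0,0,0]],
])

```text
t: 12.2
position: [0.4724, -0.1065, 0.3843]
tool_rot: [179.9, 0.1, 89.8]
ft_force: [1.5, 2.2, 1.3]
finger_gap: 0.0834
finger_force: 0.0
```

>>> step_arm([
  [1,[-15,40,30],[0,0,0]],
  [1,[-30,85,50],[0,0,0]],
  [1,[-45,130,60],[0,0,0]],
  [1,[-45,175,60],[0,0,0]],
  [1,[-45,205,60],[0,0,0]],
  [1,[-45,205,60],[0,0,0]],
  [1,[-45,205,60],[0,0,0]],
])

```text
t: 12.9
position: [0.4275, 0.0997, 0.4421]
tool_rot: [-180.0, 0.0, 90.0]
ft_force: [-0.5, -1.0, 0.0]
finger_gap: 0.0942
finger_force: 0.0
```

```bash
python3 - <<'E'
from h import *
import pickle
c=cam('wrist');save(c,'w5.png');o=manip.get_obs();print(o['t'],o['position'],o['tool_rot']);pickle.dump(c,open('w5.pkl','wb'))
E
```

```text
12.95 [0.42760111 0.09891973 0.44215213] [-1.79985453e+02  1.50014857e-02  8.99298995e+01]
```

View pics/w5.png

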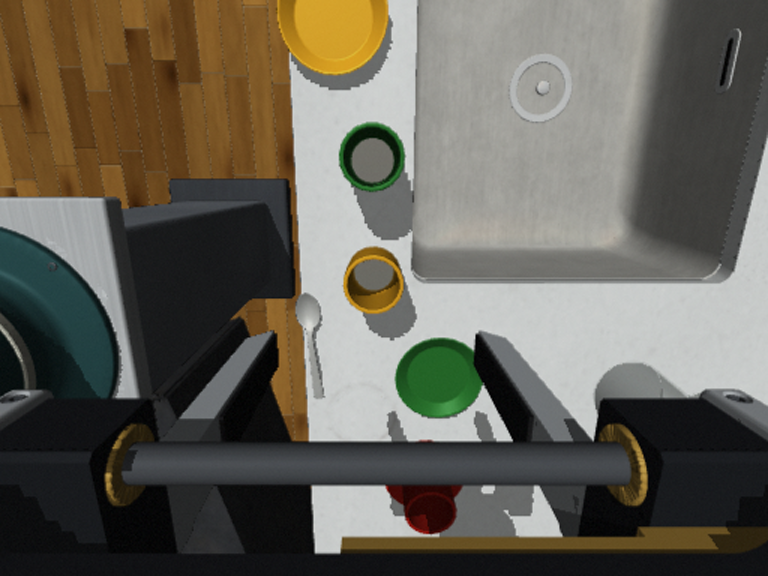

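w5 shows the green cup (372,157), yellow cup (373,280), green saucer (438,377), most of the yellow saucer (334,20), and the red cup standing in its saucer at the bottom (430,500).

```bash
sed -i 's/val>40/val>20/' h.py; python3 - <<'E'
from h import *
import pickle
c=pickle.load(open('w5.pkl','rb'))
for col,k,u,v,w in [('green','cup',372,157,34),('yellow','cup',373,280,34),('green','s',438,377,40)]:
    print(col,k,*fit(c,col,k,u/1.5,v/1.5,win=w))
E
```

```text
green cup [0.42406657 0.19505771] 0.881453392729448
yellow cup [0.42542287 0.08474928] 0.923006846123222
green s [ 0.49756032 -0.03684085] 0.8974033307339592
```

>>> step_arm([
  [1,[-3,45,0],[0,0,0]],
  [1,[-3,90,-20],[0,0,0]],
  [1,[-3,96,-60],[0,0,0]],
  [1,[-3,96,-100],[0,0,0]],
  [1,[-3,96,-130],[0,0,0]],
  [1,[-3,96,-130],[0,0,0]],
])

```text
t: 13.55
position: [0.424, 0.1941, 0.3096]
tool_rot: [-179.8, 0.2, 89.8]
ft_force: [-0.2, -0.7, 0.6]
finger_gap: 0.0937
finger_force: 0.0
```

```bash
python3 - <<'E'
from h import *
c=cam('wrist');o=manip.get_obs();print(o['position'])
T=np.linalg.inv(c['T']);q=T[:3,:3]@[.389,.308,.013]+T[:3,3];f=192/np.tan(np.radians(c['fov_y']/2));u,v=q[:2]/q[2]*f+[c['cx'],c['cy']]
print(u,v,fit(c,'yellow','s',u,v,win=90))
q=T[:3,:3]@[.424,.195,.05]+T[:3,3];u,v=q[:2]/q[2]*f+[c['cx'],c['cy']]
print(u,v,fit(c,'green','cup',u,v,win=60))
E
```

```text
[0.42474258 0.19436872 0.31170167]
213.83265540298126 79.05275577476611 (array([0.38876581, 0.3185873 ]), 0.9645329742723039)
250.88764849025029 204.49731813363456 (array([0.42422855, 0.19589   ]), 0.9159216086382794)
```

>>> step_arm([
  [1,[0,1.2,-40],[0,0,0]],
  [1,[0,1.2,-70],[0,0,0]],
  [1,[0,1.2,-86],[0,0,0]],
  [1,[0,1.2,-86],[0,0,0]],
  [-0.6,[0,1.2,-86],[0,0,0]],
  [-0.6,[0,1.2,-86],[0,0,0]],
  [-0.6,[0,1.2,-86],[0,0,0]],
  [-0.6,[0,1.2,-86],[0,0,0]],
])

```text
t: 14.4
position: [0.4247, 0.1969, 0.227]
tool_rot: [180.0, -0.0, 90.0]
ft_force: [-0.1, 0.8, -0.2]
finger_gap: 0.0656
finger_force: 0.0
```

>>> step_arm([
  [-0.6,[0,0,0],[0,0,0]],
  [-0.6,[0,0,0],[0,0,0]],
  [-0.6,[0,0,0],[0,0,0]],
  [-0.6,[0,0,0],[0,0,0]],
])

```text
t: 14.8
position: [0.4247, 0.1968, 0.2265]
tool_rot: [-180.0, -0.0, 90.0]
ft_force: [-2.0, -0.9, 8.3]
finger_gap: 0.0554
finger_force: 15.0
```

>>> step_arm([
  [-0.6,[0,0,20],[0,0,0]],
  [-0.6,[0,0,60],[0,0,0]],
  [-0.6,[0,0,100],[0,0,0]],
  [-0.6,[13,-40,105],[0,0,0]],
  [-0.6,[27,-85,105],[0,0,0]],
  [-0.6,[41,-130,105],[0,0,0]],
  [-0.6,[55,-175,105],[0,0,0]],
  [-0.6,[68,-215,105],[0,0,0]],
])

```text
t: 15.6
position: [0.4927, -0.0204, 0.3314]
tool_rot: [180.0, -0.0, 89.9]
ft_force: [0.5, 1.2, -1.0]
finger_gap: 0.0555
finger_force: 15.0
```

>>> step_arm([
  [-0.6,[5,-18,0],[0,0,0]],
  [-0.6,[5,-18,-35],[0,0,0]],
  [-0.6,[5,-18,-70],[0,0,0]],
  [-0.6,[5,-18,-90],[0,0,0]],
  [-0.6,[5,-18,-96],[0,0,0]],
  [-0.6,[5,-18,-98],[0,0,0]],
  [-0.6,[5,-18,-98],[0,0,0]],
  [-0.6,[5,-18,-98],[0,0,0]],
])

```text
t: 16.4
position: [0.4979, -0.0362, 0.2342]
tool_rot: [179.9, -0.0, 90.0]
ft_force: [-0.0, 0.2, -1.7]
finger_gap: 0.0554
finger_force: 15.0
```

Contact expected near z 0.2315.

>>> step_arm([
  [-0.6,[0,0,-1],[0,0,0]],
  [-0.6,[0,0,-2],[0,0,0]],
  [-0.6,[0,0,-2.5],[0,0,0]],
  [-0.6,[0,0,-2.5],[0,0,0]],
])

```text
t: 16.8
position: [0.4978, -0.0362, 0.2314]
tool_rot: [180.0, -0.0, 90.0]
ft_force: [-4.0, 1.5, 15.6]
finger_gap: 0.0556
finger_force: 15.0
```

>>> step_arm([
  [0.3,[0,0,0.5],[0,0,0]],
  [0.5,[0,0,0.5],[0,0,0]],
  [0.5,[0,0,0.5],[0,0,0]],
  [0.5,[0,0,0.5],[0,0,0]],
  [0.5,[0,0,30],[0,0,0]],
  [0.5,[0,0,75],[0,0,0]],
  [1,[-8,15,110],[0,0,0]],
  [1,[-30,50,115],[0,0,0]],
])

```text
t: 17.6
position: [0.4689, 0.0121, 0.3491]
tool_rot: [179.7, -0.0, 89.7]
ft_force: [1.1, 1.5, -0.6]
finger_gap: 0.0833
finger_force: 0.0
```

>>> step_arm([
  [1,[-21,36,0],[0,0,0]],
  [1,[-43,71,0],[0,0,0]],
  [1,[-43,71,-35],[0,0,0]],
  [1,[-43,71,-70],[0,0,0]],
  [1,[-43,71,-100],[0,0,0]],
  [1,[-43,71,-119],[0,0,0]],
  [1,[-43,71,-119],[0,0,0]],
  [1,[-43,71,-119],[0,0,0]],
])

```text
t: 18.4
position: [0.4248, 0.0845, 0.2272]
tool_rot: [-180.0, 0.0, 89.9]
ft_force: [0.2, -0.3, 1.0]
finger_gap: 0.094
finger_force: 0.0
```

>>> step_arm([
  [-0.6,[0,0,-1],[0,0,0]],
  [-0.6,[0,0,-1],[0,0,0]],
  [-0.6,[0,0,-1],[0,0,0]],
  [-0.6,[0,0,-1],[0,0,0]],
  [-0.6,[0,0,-1],[0,0,0]],
  [-0.6,[0,0,-1],[0,0,0]],
  [-0.6,[0,0,-1],[0,0,0]],
  [-0.6,[0,0,-1],[0,0,0]],
])

```text
t: 19.2
position: [0.4247, 0.0848, 0.2259]
tool_rot: [180.0, -0.0, 90.0]
ft_force: [-1.0, 0.3, 6.2]
finger_gap: 0.0551
finger_force: 15.0
```

Next the yellow saucer at (0.389, 0.3186), a shift of (−36, +234).

>>> step_arm([
  [-0.6,[0,0,20],[0,0,0]],
  [-0.6,[0,0,60],[0,0,0]],
  [-0.6,[0,0,100],[0,0,0]],
  [-0.6,[-6,40,105],[0,0,0]],
  [-0.6,[-13,85,105],[0,0,0]],
  [-0.6,[-20,130,105],[0,0,0]],
  [-0.6,[-27,175,105],[0,0,0]],
  [-0.6,[-33,215,105],[0,0,0]],
])

```text
t: 20.0
position: [0.3906, 0.3019, 0.3306]
tool_rot: [-180.0, -0.0, 90.0]
ft_force: [1.1, -0.2, -2.2]
finger_gap: 0.0551
finger_force: 15.0
```

>>> step_arm([
  [-0.6,[-3,19,0],[0,0,0]],
  [-0.6,[-3,19,-35],[0,0,0]],
  [-0.6,[-3,19,-70],[0,0,0]],
  [-0.6,[-3,19,-90],[0,0,0]],
  [-0.6,[-3,19,-96],[0,0,0]],
  [-0.6,[-3,19,-98],[0,0,0]],
  [-0.6,[-3,19,-98],[0,0,0]],
  [-0.6,[-3,19,-98],[0,0,0]],
])

```text
t: 20.8
position: [0.3889, 0.3189, 0.2337]
tool_rot: [179.9, -0.1, 90.0]
ft_force: [0.2, 0.2, -2.2]
finger_gap: 0.055
finger_force: 15.0
```

>>> step_arm([
  [-0.6,[0,0,-1],[0,0,0]],
  [-0.6,[0,0,-2],[0,0,0]],
  [-0.6,[0,0,-2.5],[0,0,0]],
  [-0.6,[0,0,-2.5],[0,0,0]],
])

```text
t: 21.2
position: [0.3887, 0.3189, 0.2309]
tool_rot: [-180.0, -0.0, 90.0]
ft_force: [-3.5, -1.2, 12.6]
finger_gap: 0.055
finger_force: 15.0
```

Contact. I'm releasing, then backing off to look at everything.

>>> step_arm([
  [0.3,[0,0,0.5],[0,0,0]],
  [0.5,[0,0,0.5],[0,0,0]],
  [0.5,[0,0,0.5],[0,0,0]],
  [0.5,[0,0,0.5],[0,0,0]],
  [0.5,[0,0,30],[0,0,0]],
  [0.5,[0,0,75],[0,0,0]],
  [1,[0,-5,120],[0,0,0]],
  [1,[0,-45,165],[0,0,0]],
])

```text
t: 22.0
position: [0.3884, 0.2823, 0.3897]
tool_rot: [179.9, -0.0, 90.2]
ft_force: [-0.4, -0.9, 0.4]
finger_gap: 0.0833
finger_force: 0.0
```

>>> step_arm([
  [1,[0,-40,45],[0,0,0]],
  [1,[10,-85,65],[0,0,0]],
  [1,[20,-130,65],[0,0,0]],
  [1,[30,-170,65],[0,0,0]],
  [1,[30,-170,65],[0,0,0]],
  [1,[30,-170,65],[0,0,0]],
])

```text
t: 22.6
position: [0.4186, 0.1098, 0.4527]
tool_rot: [180.0, -0.0, 89.9]
ft_force: [0.1, 0.7, 0.1]
finger_gap: 0.094
finger_force: 0.0
```

```bash
python3 - <<'E'
from h import *
c=cam('wrist');d=manip.camera('scene')
save(c,'w6.png',1.5);save(d,'s6.png');print(manip.get_obs()['position'])
E
```

```text
[0.41840023 0.1113105  0.45248802]
```

View pics/w6.png

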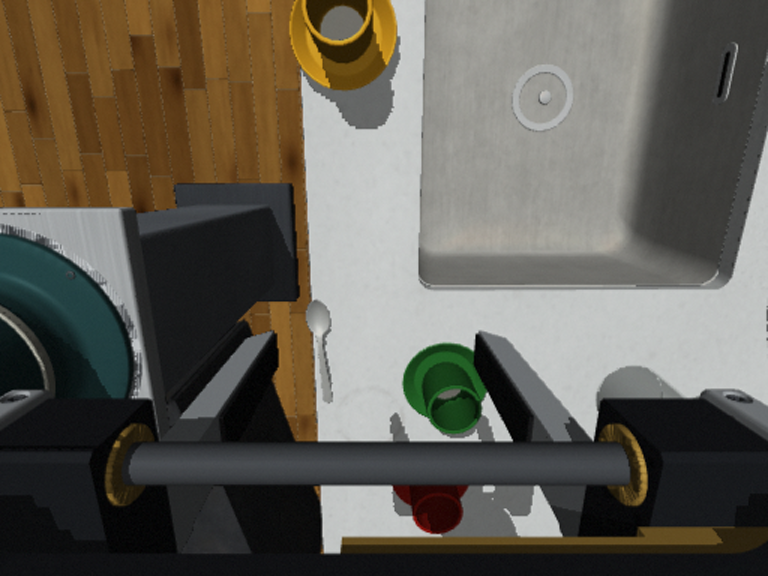

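View pics/s6.png

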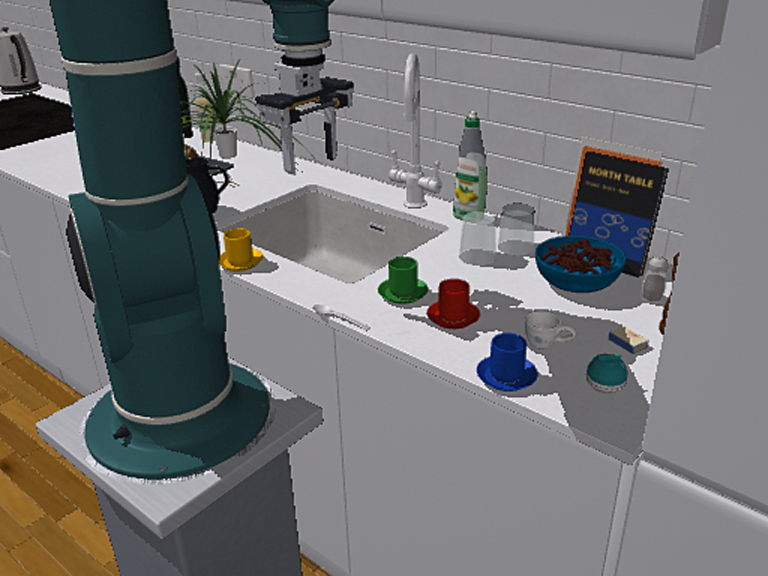

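All four cups stand upright and centred in their own saucers: yellow (240,250), green (403,280), red (454,303), blue (507,362). The mug and timer are unmoved and the gripper is clear.

```bash
python3 -c "
from station import manip
print(manip.job_done())"
```

```text
the job is handed in; nothing more can be done
None
```

All four cups stand upright in the middle of their matching saucers, the mug and timer look unmoved, and the job was handed in at about 23 s of the 109 s allowed; no verdict was shown.

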